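# Clip a primed test plate onto the spray-test board

## Robot

A 6-joint arm with a two-finger parallel gripper is mounted at the origin on the work surface. World frame = base frame: x ahead of the robot, y to its left, z up, the work surface at z = 0. Lengths are in m, angles in rad, forces in N, time in s.
With the tool pointing down it reaches from about 0.275 to 0.75 m from the base axis. Payload 10.2 kg.
Tool frame: the origin (TCP) lies at the very end of the fingers, on their centre line; the grasp point (between the pads) lies 19 mm behind it (r.pinch_z is the distance from the TCP to the grasp point, in m); z points along the fingers, y is the direction in which the jaws open and shut (so a half turn about z gives the same grasp; the last joint's range is limited). The gripper opens to 88 mm and grips with 3 to 60 N. Pads are 18 mm wide; open, the fingers measure 123 mm over their backs; the gripper's body (75 mm by 187 mm) begins 45 mm behind the grasp point.
Start: joints at [0.953, 0.313, 1.498, -0, 1.331, -0.223], TCP at [0.202, 0.485, 0.239] pointing down, gripper open.
Joint ranges: [-2.94, 2.94], [-0.97, 2.17], [0.19, 2.56], [-1.23, 4.37], [0.02, 3.11], [-2.88, 2.88]. Speed limits (rad/s): [2.39, 2.39, 3.01, 3.14, 3.14, 3.14].

## Interface

Orientations are given as a unit quaternion [w, x, y, z].
In Python, from plant import r gives the robot as it stands.
- The arm moves only by the tool arm_command, never from a script. Its argument "steps" is a list of rows, each an object with "delta_pos": the shift along the world's x, y, z in m, a list of three; "twist": the turn, a rotation vector about the world's x, y, z in rad, a list of three. In form: [{"delta_pos": [x, y, z], "twist": [rx, ry, rz]}, ...]. A call has 1 to 12 rows; each row shifts and turns the commanded pose from where the row before left it; what a row does not reach is not made up. A row lasts 1/8 s, in which the tool goes at most 62.5 mm and 10.7 degrees, less where a joint would pass 70% of its speed; a pose out of reach is approached as far as the arm can. A call is refused whole if a number of a shift passes 0.0625 or a number of a turn 0.188, either way. A call with a gripper value outside its range is refused whole. "gripper" is the finger opening in m, from 0 to 0.0881, set as the call begins (left out, the last holds). The fingers move at their own pace and stop on an object; "force" is the grip in N (left out, the last holds). Time passes only in rows, so rows that do not move let the fingers close. It gives the time, the measured TCP pose, the force and the opening at its end, in the units of the state.
- r.read_state(): the state, without advancing time (a new reading comes with each control period).
- r.capture(name): name is "scene" or "top" or "wrist"; returns (picture, depth): 480x640x3 uint8, blue, green, red; 480x640 float32, m along the optical axis (not along the pixel's ray), 0 where there is no reading.
- r.calibration(name): a dict with "K" (3x3 intrinsics, pixels), "R" (3x3) and "t" (3): a world point X has camera coordinates R X + t. Camera axes: x right, y down, z forward; pixel columns grow to the right and rows downward; lengths in m; the calibration is good to about 2 mm. The wrist camera is an equidistant fisheye: a pixel r from the principal point sees the ray r / f radians off the axis. A picture is of the moment at which its call begins: read the wrist's pose just before it. calibration takes no time and is no camera call; for the wrist camera it gives the pose at the moment of the call.
- r.finish_job(): hands the job in, once; it reports no verdict.
The state is a dict: "time": time; "joint_positions": joint angles; "qd": joint speeds; "joint_torque": joint torques, N m; "eef_pos": TCP position; "orientation": TCP orientation; "ft_force": force on the tool from outside, world axes, zero at the start; "torque": the same for the moment, N m; "width": opening from 0.0 (shut) to 1.0 (fully open).
Only numpy, scipy, OpenCV 4.12 (cv2) and the standard library are available. Lean on these libraries where they do the work, as an engineer would, in place of code of your own. Each camera call takes 0.05 s, during which the arm holds its last target.

## Task

Load the grey primed test plate into the lever clip of the little spray-test board: press the clip's rolled thumb tab down with one fingertip and, keeping it pressed, push the plate beneath the open jaw with the other fingertip until it sits square against the two stops and roughly central. Keep the clip open until the plate is home so that the jaw does not drag over the primer, then let the clip close on it and take the hand away. The plate is only pushed, never picked up or tipped, and everything standing around stays where it is.

Things in the scene. Friction and masses are not known exactly. Their poses are not given: they have to be found in the camera images.
- holder: Spray-test board, fixed on the bench: brown clipboard 170 (x) x 110 (y) mm, its top flat and 10 mm above its origin (centre of its underside). +x is the direction in which the plate is pushed under the clip; z is up. The black lever clip stands near its +x end: hinge line along y at x = +45 mm, 8.5 mm above the board's top; jaw lip 60 mm wide.
- stop_mid (a point): Point on the board's top mid-way between the faces of the two stops (board x = +34, y = 0 mm; axes as the board's). The stops are the bracket's ears, 6 mm wide, 11.5 mm high, of steel, at y = -19 and +19 mm, under the clip's cover. The plate's leading long edge ends here, so its centre ends 15 mm before it.
- jaw_mid (a point): Point on the board's top straight below the outer face of the jaw lip (board x = +23 mm, y = 0). The plate's leading edge passes here to go beneath the jaw and has 11 mm more to go to the stops.
- tab_top (a point): Top of the rolled end (7 mm thick, 47 mm long along board y) of the clip's thumb tab, at its middle: the place to press. Moves with the clip. Shut: board x = +68 mm, 24.5 mm above the board's top. Pressed to 0.4 rad: about x = +72 mm, 14.5 mm up. The tab, 44 mm wide, rises from the hinge to the roll, which stands about 7 mm above the tab 10 mm nearer to the hinge.
- clip (a joint): Opening angle of the spring clip, rad: 0 shut on the bare board, 0.7 the most. Pressing the tab opens it: the jaw lip rises 22 mm x angle, so the 5 mm plate passes freely from 0.3 up; 0.4 is comfortable. The spring needs about 3 N on the roll to start and about 6 N at 0.4, and shuts the clip when let go. Shut on the plate it reads about 0.22.
- plate: The grey primed test plate, loose on the bare part of the board before the jaw: 30 (x) x 70 (y) x 5 (z) mm, 25 to 50 g, origin at the centre of its underside, x and y along its sides. One 70 mm edge goes beneath the jaw; the other is the one to push. It starts up to 0.3 rad askew and up to 8 mm off the middle, 5 to 42 mm short of the jaw.
- jar_red: Bystander: red paint jar, 38 mm across, 46 mm high, beside the board on its -y side. Origin: centre of its underside.
- jar_clear: Bystander: clear glass jar, 42 mm across, 48 mm high, beside the board on its +y side. Origin: centre of its underside.
- blue_plate: Bystander: a finished blue test plate, 30 x 70 x 5 mm, lying on the bench beside the board on its +y side. Origin: centre of its underside.
- knife: Bystander: craft knife lying on the bench beside the board on its -y side, 146 mm long along x, 11 mm thick. Origin on the bench below its middle.
- dish: Bystander: small steel dish of plastic bits, 70 mm across, 16 mm high. Origin: centre of its underside.
- cement: Bystander: green bottle with white nozzle, 47 mm across, 145 mm high. Origin: centre of its underside.
- cup: Bystander: white cup of sanding sticks, 76 mm across, 150 mm high with the sticks. Origin: centre of its underside.
There are look-alikes about, which are no part of the job. Of the things like the plate, leave any that is green or purple; of the rest the smaller one is meant.

How it is judged:
On the way:
1. The plate has been pushed home to the stops while a finger held the clip open (x of plate in the frame of holder above 0.0165 m and value of joint clip above 0.27 rad and contact force between the fingers and clip above 0.5 N), for 0.1 s.
At the end, for the whole second after the job is handed in: The plate lies flat on the board within 2.5 mm of both stops' line, within 12 mm of the middle sideways and square within 0.06 rad, and the clip has closed on it: angle 0.15 to 0.32 rad, jaw pressing on it with more than 1 N, plate at rest (x of plate in the frame of holder between 0.0165 and 0.0215 m and y of plate in the frame of holder between -0.012 and 0.012 m and angle between the x axis of plate and the x axis of holder, either way round below 0.06 rad and angle between plate's own z axis and vertical below 0.06 rad and z of plate in the frame of holder below 0.0125 m and contact force between clip and plate above 1 N and value of joint clip between 0.15 and 0.32 rad and linear speed of plate below 0.01 m/s); the robot touches nothing.
It fails at once if The plate is lifted (more than 6 mm off the board) or tipped (more than 0.25 rad) (z of plate in the frame of holder above 0.016 m or angle between plate's own z axis and vertical above 0.25 rad).
It fails at once if The jaw presses on the plate while it is under the clip but still more than 4 mm short of the stops (contact force between clip and plate above 0.5 N and x of plate in the frame of holder between 0.011 and 0.015 m).
It fails at once if A bystander is moved by more than 15 mm or tipped over (distance of any of jar_red, jar_clear, blue_plate, knife, dish, cement, cup from where it was at the start of the episode above 0.015 m or angle between any of jar_red, jar_clear, blue_plate, knife, dish, cement, cup's own z axis and vertical above 0.35 rad).
It also fails if it takes over 51 s, if anything falls off the work surface, if the arm or the gripper's body presses on something with over 40 N, if the wrist force passes 120 N, or if a joint passes its speed limit or range.

## Working session

There is one attempt and no reset: what is moved stays moved. The work goes in short steps, Python scripts to look and compute and a tool call to move; the robot and the scene stay as the last step left them, time stands still between calls to the robot, and variables do not carry over. Pictures are saved under pics/ and viewed, and the job is handed in when it is done.

Besides the shell and the picture viewer there is one more tool, called as name(argument=value, ...) on one line, values as JSON. arm_command: Moves the arm, as the interface text tells. Its arguments: {"type":"object","properties":{"steps":{"type":"array","items":{"type":"object","properties":{"delta_pos":{"type":"array","items":{"type":"number"}},"twist":{"type":"array","items":{"type":"number"}}}}},"gripper":{"type":"number"},"force":{"type":"number"}},"required":["steps"]}

```bash
mkdir -p pics; ls; python3 - <<'E'
from plant import r
import cv2,numpy as np
s=r.read_state();print(s)
for n in ("scene","top"):
    im,d=r.capture(n);cv2.imwrite(f"pics/{n}0.png",im);np.savez(f"pics/{n}0.npz",im=im,d=d,**r.calibration(n))
    print(n,r.calibration(n))
E
```

```text
pics
{'time': 0.0, 'joint_positions': array([ 9.52625028e-01,  3.13427883e-01,  1.49841919e+00,  3.06496754e-06,
        1.33096494e+00, -2.23424792e-01]), 'qd': array([-0.0003684 ,  0.0002532 , -0.00025342,  0.00022046,  0.00184973,
       -0.00023287]), 'joint_torque': array([ 3.88523531e-04, -4.02216554e+01, -2.52268714e+01,  6.95236051e-02,
        3.54149030e-02, -6.39127484e-05]), 'eef_pos': array([0.20178546, 0.48442018, 0.23817911]), 'orientation': array([-2.50405686e-04,  1.96094583e-01,  9.80584796e-01, -5.55884493e-04]), 'ft_force': array([-1.0778731 ,  0.30648116,  0.20002745]), 'torque': array([0.0509536 , 0.03941141, 0.014243  ]), 'width': 0.9983148421365976}
scene {'K': array([[610.12081301,   0.        , 310.01130516],
       [  0.        , 610.12081301, 236.66750146],
       [  0.        ,   0.        ,   1.        ]]), 'R': array([[-0.23909772,  0.97092713, -0.01152339],
       [ 0.80198996,  0.19077757, -0.56605302],
       [-0.54739783, -0.14458363, -0.82428829]]), 't': array([ 0.1635774 , -0.44911092,  1.67410169])}
top {'K': array([[478.28228218,   0.        , 325.69202382],
       [  0.        , 478.28228218, 241.61390305],
       [  0.        ,   0.        ,   1.        ]]), 'R': array([[-0.01135484, -0.99985726,  0.01251098],
       [-0.99279298,  0.00978006, -0.11944223],
       [ 0.11930282, -0.01377706, -0.99276232]]), 't': array([-0.02767513,  0.59433825,  0.95082501])}
```

View pics/scene0.png

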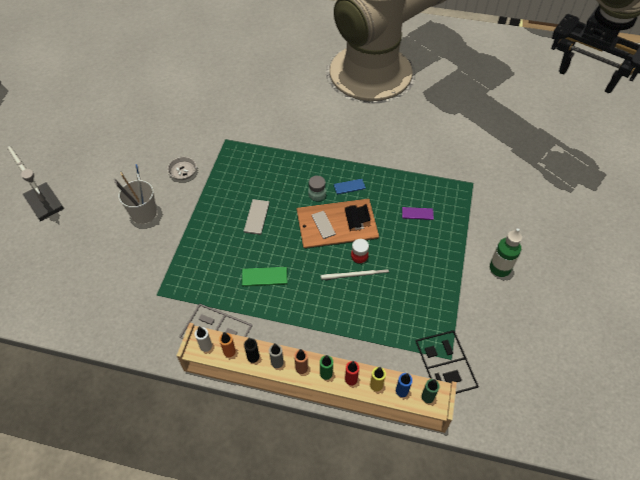

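View pics/top0.png

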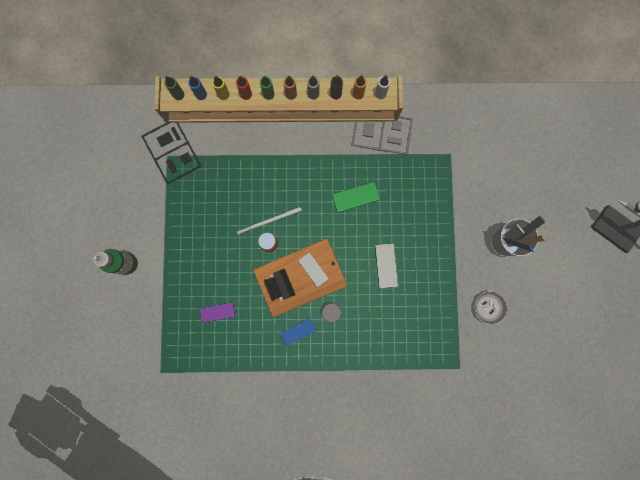

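The board lies near the middle of the mat with its clip at the left (top view, ~(280,285)). The grey plate is on it at ~(313,270). I'll measure these next.

```bash
cat > h.py <<'E'
import numpy as np,cv2
def load(n):
    z=np.load(f"pics/{n}.npz");return z["im"],z["d"],z["K"],z["R"],z["t"]
def ray(K,R,t,u,v,z):
    # intersect pixel with plane world z
    d=R.T@np.linalg.inv(K)@np.stack([u,v,np.ones_like(u)]).astype(float)
    c=-R.T@t
    return (c[:,None]+d*((z-c[2])/d[2]))
def proj(K,R,t,P):
    p=K@(R@np.asarray(P,float).T+t[:,None]);return (p[:2]/p[2]).T
def cloud(d,K,R,t):
    v,u=np.indices(d.shape);c=np.stack([(u-K[0,2])/K[0,0]*d,(v-K[1,2])/K[1,1]*d,d],-1)
    return (c-t)@R
E
python3 - <<'E'
from h import *
for n,b in(("top0",(235,225,365,335)),("scene0",(280,160,410,280))):
    im,d,K,R,t=load(n)
    x0,y0,x1,y1=b
    c=cv2.resize(im[y0:y1,x0:x1],None,fx=6,fy=6,interpolation=cv2.INTER_CUBIC)
    c=c[:600,:800];cv2.imwrite(f"pics/{n}_c.png",c)
    P=cloud(d,K,R,t)
    hsv=cv2.cvtColor(im,cv2.COLOR_BGR2HSV)
    m=((hsv[...,0]<18)&(hsv[...,1]>110)).astype(np.uint8);m[:y0]=0;m[y1:]=0;m[:,:x0]=0;m[:,x1:]=0
    print(n,m.sum(),np.median(P[m>0],0))
    m2=cv2.morphologyEx(m,cv2.MORPH_OPEN,np.ones((3,3)))
    pts=np.argwhere(m2)[:,::-1]
    w=ray(K,R,t,pts[:,0],pts[:,1],0.01)[:2].T
    r=cv2.minAreaRect((w*1000).astype(np.float32));print("board",r)
    for u,v in ((313,270),(280,285),(323,224),(357,216),(300,265)):
        print(u,v,P[v,u],im[v,u])
E
```

```text
top0 3072 [0.52489278 0.02022176 0.01018263]
board ((522.4147338867188, 21.144874572753906), (109.2479248046875, 168.46383666992188), 22.42693328857422)
313 270 [ 0.53688516 -0.00707022  0.01676202] [169 178 177]
280 285 [0.50620884 0.06108876 0.02455588] [57 61 60]
323 224 [ 0.63601363 -0.02910009  0.00288056] [100 124  83]
357 216 [ 0.65308275 -0.10248052  0.00074558] [ 85 109  63]
300 265 [0.54814074 0.02029096 0.00946398] [ 66 111 163]
scene0 2329 [0.53343033 0.02427799 0.01254106]
board ((547.49462890625, 33.09913635253906), (168.73004150390625, 170.5030517578125), 22.552753448486328)
313 270 [ 0.65066118 -0.00158927  0.00075818] [66 91 46]
280 285 [ 0.70373166 -0.06082602  0.00174029] [55 79 35]
323 224 [ 0.53685348 -0.0060843   0.01535478] [158 175 183]
357 216 [0.50618102 0.0647857  0.02728527] [20 20 19]
300 265 [ 6.44326345e-01 -3.22205319e-02 -1.77043896e-04] [60 84 39]
```

View pics/top0_c.png

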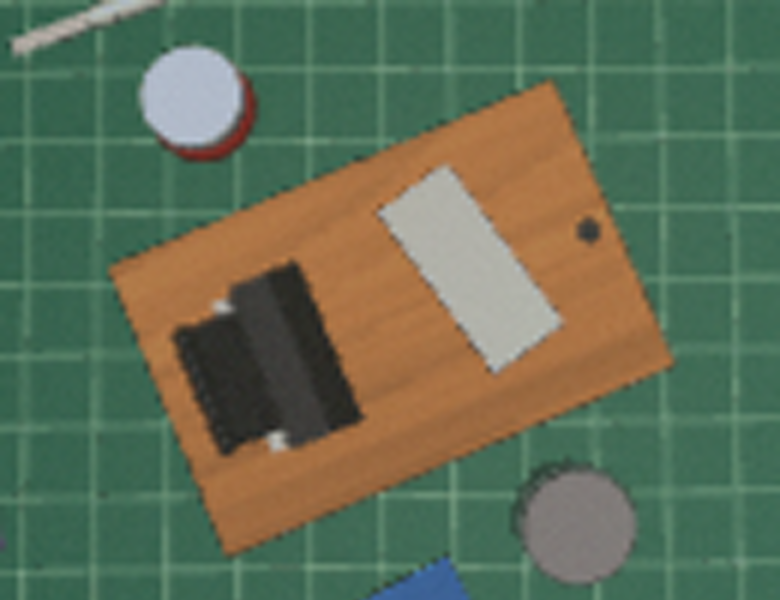

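View pics/scene0_c.png

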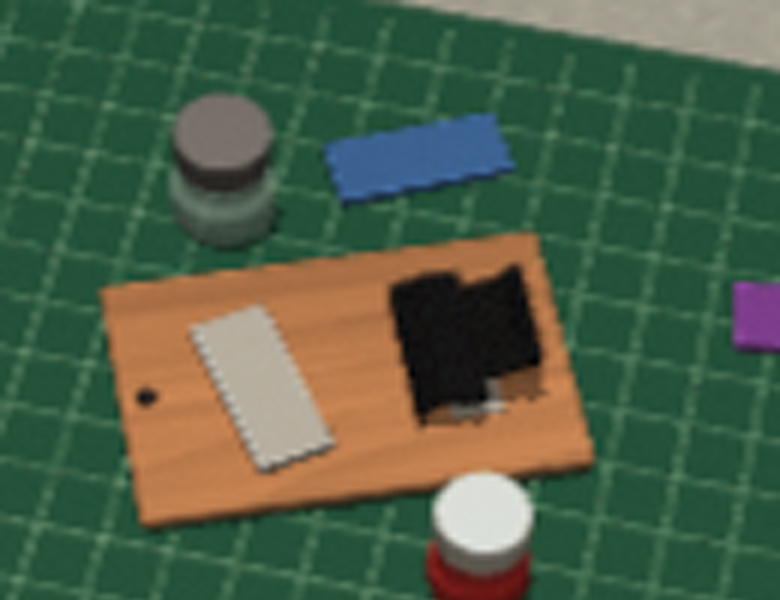

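```bash
cat >> h.py <<'E'
def board_plate(n,b,verbose=True):
    im,d,K,R,t=load(n);x0,y0,x1,y1=b
    hsv=cv2.cvtColor(im,cv2.COLOR_BGR2HSV)
    z=np.zeros(im.shape[:2],np.uint8);z[y0:y1,x0:x1]=1
    m=((hsv[...,0]<18)&(hsv[...,1]>110)&(z>0)).astype(np.uint8)
    m=cv2.morphologyEx(m,cv2.MORPH_OPEN,np.ones((3,3)))
    hull=cv2.convexHull(np.argwhere(m)[:,::-1].astype(np.int32))
    hm=np.zeros_like(m);cv2.fillConvexPoly(hm,hull,1)
    w=ray(K,R,t,hull[:,0,0],hull[:,0,1],0.01)[:2].T
    B=cv2.minAreaRect((w*1000).astype(np.float32))
    p=((hsv[...,1]<60)&(hsv[...,2]>125)&(cv2.erode(hm,np.ones((5,5)))>0)).astype(np.uint8)
    k,l,s,c=cv2.connectedComponentsWithStats(p)
    i=1+np.argmax(s[1:,4]);q=np.argwhere(l==i)[:,::-1]
    w=ray(K,R,t,q[:,0],q[:,1],0.015)[:2].T
    P=cv2.minAreaRect((w*1000).astype(np.float32))
    if verbose: print(n,"board",B,"\nplate",P,"mean",w.mean(0)*1000)
    return B,P,w.mean(0)
E
python3 - <<'E'
from h import *
board_plate("top0",(235,225,365,335))
board_plate("scene0",(285,195,385,246))
im,d,K,R,t=load("top0")
P=cloud(d,K,R,t)
for n,(u,v) in dict(red=(267,241),clear=(331,313),cement=(110,261),cup=(519,238),dish=(489,307)).items(): print(n,P[v,u].round(3))
E
```

```text
top0 board ((522.4147338867188, 21.144874572753906), (109.2479248046875, 168.46383666992188), 22.42693328857422) 
plate ((538.6495361328125, -6.921661376953125), (69.6755599975586, 29.09929656982422), 35.79707717895508) mean [538.55675882  -6.89480196]
scene0 board ((521.064453125, 22.126907348632812), (111.56520080566406, 170.5225372314453), 22.49417495727539) 
plate ((536.1350708007812, -6.27110481262207), (68.1487045288086, 29.406295776367188), 35.60525894165039) mean [536.83178651  -6.51235901]
red [0.595 0.086 0.048]
clear [ 0.449 -0.043  0.047]
cement [0.552 0.373 0.114]
cup [ 0.596 -0.43   0.048]
dish [ 0.456 -0.377  0.003]
```

arm_command(steps=[{"delta_pos":[0.035,-0.05,-0.008],"twist":[0,0,-0.0785]},{"delta_pos":[0.035,-0.05,-0.008],"twist":[0,0,-0.0785]},{"delta_pos":[0.035,-0.05,-0.008],"twist":[0,0,-0.0785]},{"delta_pos":[0.035,-0.05,-0.008],"twist":[0,0,-0.0785]},{"delta_pos":[0.035,-0.05,-0.008],"twist":[0,0,-0.0785]},{"delta_pos":[0.035,-0.05,-0.008],"twist":[0,0,-0.0785]},{"delta_pos":[0.035,-0.05,-0.01],"twist":[0,0,-0.0785]},{"delta_pos":[0.035,-0.05,-0.01],"twist":[0,0,-0.0785]},{"delta_pos":[0.035,-0.05,-0.01],"twist":[0,0,-0.0785]},{"delta_pos":[0.035,-0.05,-0.01],"twist":[0,0,-0.0785]},{"delta_pos":[0,-0.026,0],"twist":[0,0,0]},{"delta_pos":[0,0,0],"twist":[0,0,0]}], gripper=0.03)

```text
time: 1.6
eef_pos: [0.5518, -0.0427, 0.1501]
orientation: [-0.001, 0.557, 0.83, -0.0]
ft_force: [0.2, 1.5, -0.1]
width: 0.339
```

```bash
python3 - <<'E'
from h import *
from plant import r
c=r.calibration("wrist");im,d=r.capture("wrist");cv2.imwrite("pics/w1.png",im);np.savez("pics/w1.npz",im=im,d=d,**c)
print(c);print(r.read_state()["eef_pos"],r.read_state()["width"])
im,d=r.capture("scene");cv2.imwrite("pics/s1.png",im[100:340,150:470].repeat(2,0).repeat(2,1))
E
```

```text
{'K': array([[371.64829954,   0.        , 316.73564325],
       [  0.        , 371.64829954, 238.27182518],
       [  0.        ,   0.        ,   1.        ]]), 'R': array([[ 0.92560127,  0.37849578, -0.00179704],
       [ 0.36109289, -0.88159978,  0.3039634 ],
       [ 0.11346459, -0.28199781, -0.95268201]]), 't': array([-0.49370612, -0.25098742,  0.23193759])}
[ 0.5516905  -0.04144733  0.15040136] 0.34229379131639703
```

View pics/w1.png

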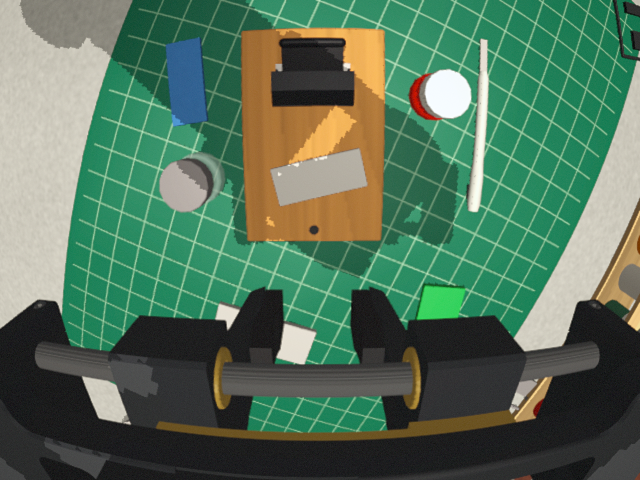

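View pics/s1.png

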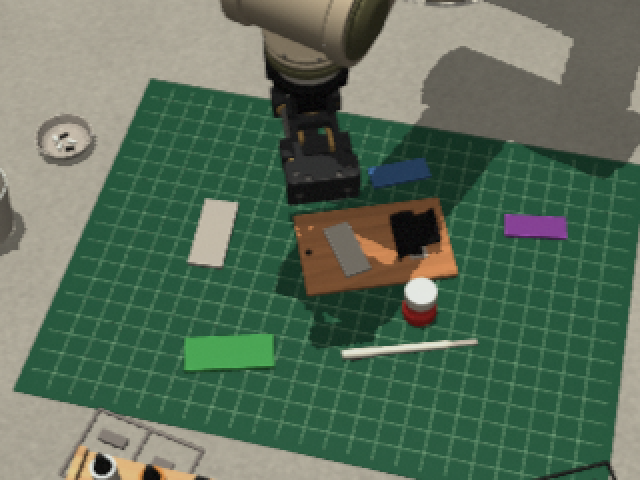

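The wrist view shows the board square-on with the clip at the top (~(313,75)) and the plate at ~(318,177), tilted. I'll cross-check the board pose with this camera.

```bash
cat >> h.py <<'E'
def wray(K,R,t,uv,z):
    n=cv2.fisheye.undistortPoints(np.asarray(uv,float).reshape(-1,1,2),K,np.zeros(4)).reshape(-1,2)
    d=R.T@np.c_[n,np.ones(len(n))].T;c=-R.T@t
    return (c[:,None]+d*((z-c[2])/d[2])).T
BC=np.array([.522,.0215]);BA=np.radians(112.45)
EX=np.array([np.cos(BA),np.sin(BA)]);EY=np.array([-EX[1],EX[0]])
def tob(p): p=np.atleast_2d(p)[:,:2]-BC;return np.c_[p@EX,p@EY]*1000
def tow(x,y): return BC+EX*x/1000+EY*y/1000
E
python3 - <<'E'
from h import *
im,d,K,R,t=load("w1")
print(tob(wray(K,R,t,[(242,31),(384,29),(383,241),(248,240)],.010)).round(1))
p=tob(wray(K,R,t,[(270,170),(359,149),(367,185),(280,206)],.015));print(p.round(1),p.mean(0))
print(tob(wray(K,R,t,[(272,104),(353,104)],.012)).round(1))
print(tow(-69,-4),d[280,268],d[290,260])
E
```

```text
[[ 84.3  54.4]
 [ 85.  -54. ]
 [-84.8 -56.4]
 [-83.6  54.2]]
[[-25.9  33.3]
 [-10.1 -34.3]
 [-37.8 -41. ]
 [-54.3  26.3]] [-32.04001826  -3.8985238 ]
[[ 24.6  31.2]
 [ 24.2 -29.8]]
[ 0.55204637 -0.0407432 ] 0.32352108 0.15617613
```

arm_command(steps=[{"delta_pos":[0,0,-0.05],"twist":[0,0,0]},{"delta_pos":[0,0,-0.05],"twist":[0,0,0]},{"delta_pos":[0,0,-0.025],"twist":[0,0,0]},{"delta_pos":[0,0,-0.005],"twist":[0,0,0]},{"delta_pos":[0,0,-0.004],"twist":[0,0,0]},{"delta_pos":[0,0,-0.003],"twist":[0,0,0]},{"delta_pos":[0,0,0],"twist":[0,0,0]}])

```text
time: 2.58
eef_pos: [0.5522, -0.0414, 0.0143]
orientation: [0.0, 0.556, 0.831, 0.0]
ft_force: [-0.5, 0.3, 0.2]
width: 0.343
```

arm_command(steps=[{"delta_pos":[0,0,-0.0018],"twist":[0,0,0]},{"delta_pos":[-0.0023,0.0055,0],"twist":[0,0,0]},{"delta_pos":[-0.0023,0.0055,0],"twist":[0,0,0]},{"delta_pos":[-0.0023,0.0055,0],"twist":[0,0,0]},{"delta_pos":[-0.0023,0.0055,0],"twist":[0,0,0]},{"delta_pos":[-0.0023,0.0055,0],"twist":[0,0,0]},{"delta_pos":[-0.0023,0.0055,0],"twist":[0,0,0]},{"delta_pos":[-0.0023,0.0055,0],"twist":[0,0,0]},{"delta_pos":[-0.0012,0.003,0],"twist":[0,0,0]},{"delta_pos":[0,0,0],"twist":[0,0,0]}])

```text
time: 3.82
eef_pos: [0.5346, 0.0003, 0.0119]
orientation: [-0.0, 0.556, 0.831, -0.0]
ft_force: [-0.5, -0.0, -0.2]
width: 0.341
```

```bash
python3 - <<'E'
from h import *
from plant import r
s=r.read_state();print(s["eef_pos"],tob(s["eef_pos"]),s["ft_force"])
c=r.calibration("wrist");im,d=r.capture("wrist");cv2.imwrite("pics/w2.png",im);np.savez("pics/w2.npz",im=im,d=d,**c)
cv2.imwrite("pics/w2c.png",cv2.resize(im[150:400,160:480],None,fx=2.4,fy=2.4,interpolation=cv2.INTER_CUBIC))
E
```

```text
[5.34557413e-01 3.00311946e-04 1.19073194e-02] [[-24.38841796  -3.51005165]] [-0.45387494 -0.00323769 -0.22192671]
```

View pics/w2c.png

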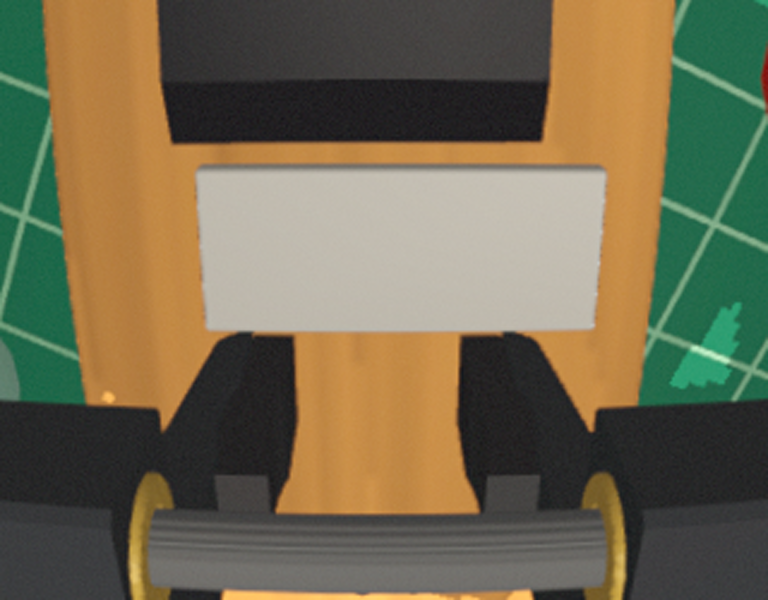

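```bash
python3 - <<'E'
from h import *
im,d,K,R,t=load("w2")
f=lambda c,z: tob(wray(K,R,t,np.array(c)/2.4+[160,150],z)).round(1).tolist()
print("plate",f([(205,328),(597,327),(606,168),(197,170)],.015))
print("tips",f([(235,334),(252,335),(295,336),(459,336),(503,334),(520,334)],.013))
print("jaw",f([(172,142),(545,140)],.011))
E
```

```text
plate [[-12.1, 27.7], [-12.1, -42.8], [17.5, -42.0], [17.1, 27.2]]
tips [[-14.2, 22.7], [-14.3, 19.6], [-14.4, 11.7], [-14.5, -17.9], [-14.1, -25.9], [-14.2, -29.0]]
jaw [[21.1, 32.2], [21.3, -31.9]]
```

arm_command(steps=[{"delta_pos":[0.0011,-0.0028,0],"twist":[0,0,0]},{"delta_pos":[0,0,0.03],"twist":[0,0,0]},{"delta_pos":[-0.0039,0.0146,0],"twist":[0,0,0]},{"delta_pos":[-0.0039,0.0146,0],"twist":[0,0,0]},{"delta_pos":[0,0,0],"twist":[0,0,0]},{"delta_pos":[0,0,0],"twist":[0,0,0]},{"delta_pos":[0,0,0],"twist":[0,0,0]}], gripper=0.088)

```text
time: 4.75
eef_pos: [0.528, 0.0263, 0.0417]
orientation: [-0.0, 0.556, 0.831, -0.0]
ft_force: [0.4, 0.4, -0.3]
width: 0.999
```

```bash
python3 - <<'E'
from h import *
from plant import r
s=r.read_state();print(s["eef_pos"],tob(s["eef_pos"]),s["ft_force"],s["width"])
c=r.calibration("wrist");im,d=r.capture("wrist");cv2.imwrite("pics/w3.png",im);np.savez("pics/w3.npz",im=im,d=d,**c)
E
```

```text
[0.52795085 0.02625298 0.04167201] [[ 2.12027118 -7.31490558]] [ 0.40559991  0.44697915 -0.25915769] 0.9986946719334802
```

View pics/w3.png

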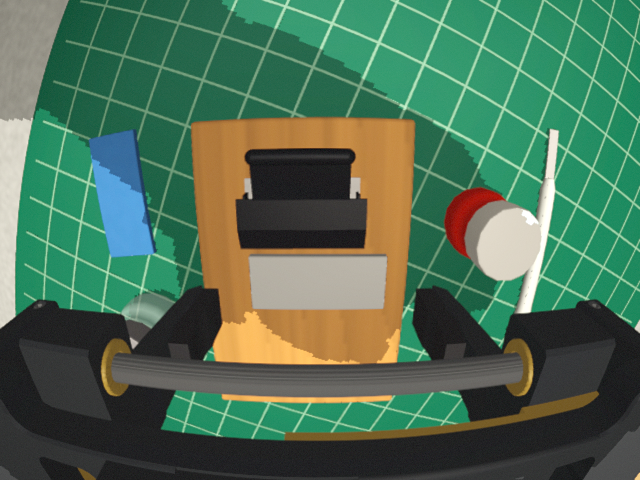

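arm_command(steps=[{"delta_pos":[0,0,-0.015],"twist":[0,0,0]},{"delta_pos":[0,0,-0.01],"twist":[0,0,0]},{"delta_pos":[0,0,-0.0045],"twist":[0,0,0]},{"delta_pos":[-0.0038,-0.0016,0],"twist":[0,0,0]},{"delta_pos":[-0.0038,-0.0016,0],"twist":[0,0,0]},{"delta_pos":[-0.0038,-0.0016,0],"twist":[0,0,0]},{"delta_pos":[-0.0036,-0.0014,0],"twist":[0,0,0]},{"delta_pos":[0,0,0],"twist":[0,0,0]},{"delta_pos":[0.0055,0.0023,0],"twist":[0,0,0]},{"delta_pos":[0,0,0.015],"twist":[0,0,0]},{"delta_pos":[0,0,0.025],"twist":[0,0,0]},{"delta_pos":[0,0,0],"twist":[0,0,0]}])

```text
time: 6.3
eef_pos: [0.5196, 0.0225, 0.0545]
orientation: [0.002, 0.556, 0.831, 0.001]
ft_force: [-0.8, 0.2, -0.6]
width: 1.0
```

```bash
python3 - <<'E'
from h import *
from plant import r
s=r.read_state();print(s["eef_pos"],tob(s["eef_pos"]),s["ft_force"],s["width"])
c=r.calibration("wrist");im,d=r.capture("wrist");cv2.imwrite("pics/w4.png",im);np.savez("pics/w4.npz",im=im,d=d,**c)
cv2.imwrite("pics/w4c.png",cv2.resize(im[110:360,160:480],None,fx=2.4,fy=2.4,interpolation=cv2.INTER_CUBIC))
E
```

```text
[0.51963028 0.02252496 0.05445319] [[1.85222728 1.79871526]] [-0.82910197  0.23127842 -0.56325313] 0.999552750807546
```

View pics/w4c.png

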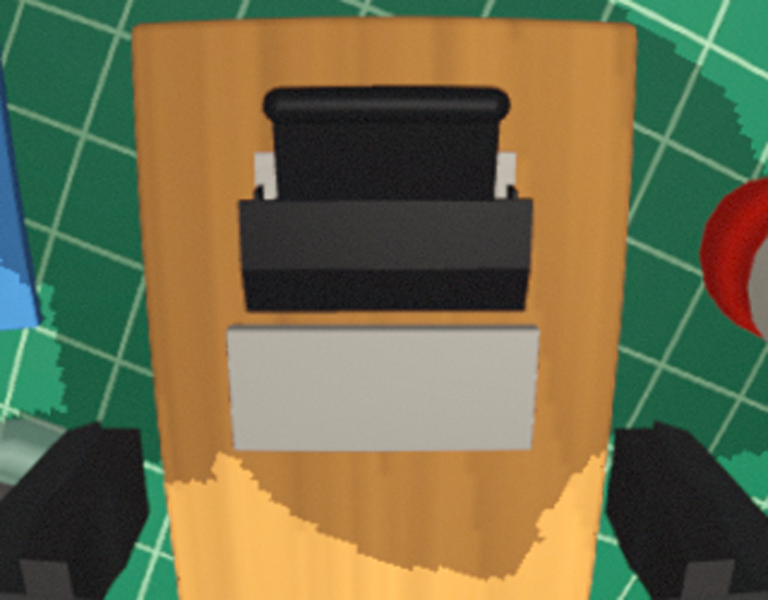

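```bash
python3 - <<'E'
from h import *
im,d,K,R,t=load("w4")
f=lambda c,z: tob(wray(K,R,t,np.array(c)/2.4+[160,110],z)).round(1).tolist()
p=np.array(f([(235,450),(532,449),(538,327),(228,328)],.015))
print("plate",p.tolist(),p.mean(0))
print("jaw",f([(248,310),(526,309)],.011))
print("roll ends,mid",f([(264,103),(511,101),(386,104)],.0345), f([(386,87),(386,121)],.031))
print("board",f([(133,27),(636,27)],.01))
print("tip",f([(145,430),(612,432)],.0545))
E
```

```text
plate [[-12.7, 35.4], [-12.6, -34.3], [17.7, -33.7], [17.6, 35.2]] [2.5  0.65]
jaw [[20.5, 31.1], [20.7, -31.5]]
roll ends,mid [[68.6, 23.2], [69.0, -22.8], [68.2, 0.5]] [[71.2, 0.4], [64.7, 0.4]]
board [[84.2, 54.5], [84.3, -53.9]]
tip [[11.3, 45.3], [10.7, -41.5]]
```

arm_command(steps=[{"delta_pos":[0,0,0.045],"twist":[0,0,0]},{"delta_pos":[-0.0007,0.002,0],"twist":[0,0,-0.1745]},{"delta_pos":[-0.0007,0.002,0],"twist":[0,0,-0.1745]},{"delta_pos":[-0.0007,0.002,0],"twist":[0,0,-0.1745]},{"delta_pos":[-0.0007,0.002,0],"twist":[0,0,-0.1745]},{"delta_pos":[-0.0007,0.002,0],"twist":[0,0,-0.1745]},{"delta_pos":[-0.0007,0.002,0],"twist":[0,0,-0.1745]},{"delta_pos":[-0.0007,0.002,0],"twist":[0,0,-0.1745]},{"delta_pos":[-0.0007,0.002,0],"twist":[0,0,-0.1745]},{"delta_pos":[-0.0014,0.004,0],"twist":[0,0,-0.1745]},{"delta_pos":[0,0,0],"twist":[0.1294,0.0535,0]},{"delta_pos":[0,0,0],"twist":[0,0,0]}], gripper=0.084, force=10)

```text
time: 7.85
eef_pos: [0.5116, 0.0415, 0.0966]
orientation: [-0.068, 0.979, 0.193, -0.014]
ft_force: [0.0, -0.5, 0.5]
width: 0.953
```

```bash
cat >> h.py <<'E'
from scipy.spatial.transform import Rotation as Ro
def tips(s):
    M=Ro.from_quat(np.roll(s["orientation"],-1)).as_matrix()
    p=s["eef_pos"];W=s["width"]*.0881
    yb=M[:2,1]@EX
    sg=1 if yb>0 else -1
    for nm,k in (("TCP",0),("A_in",.5),("B_in",-.5)):
        q=p+M[:,1]*sg*k*W; print(nm,tob(q).round(1)[0],"h",round((q[2]-.01)*1000,1))
    print("tilt",np.arcsin(M[2,1]*sg).round(4),"yaw err",np.arctan2(sg*M[:2,1]@EY,sg*M[:2,1]@EX).round(4),"W",round(W*1000,1),"F",np.round(s["ft_force"],1),"tx z",M[2,0].round(3),"t",s["time"])
E
python3 - <<'E'
from h import *
from plant import r
s=r.read_state();tips(s);print(s["joint_positions"].round(2))
c=r.calibration("wrist");im,d=r.capture("wrist");cv2.imwrite("pics/w5.png",im);np.savez("pics/w5.npz",im=im,d=d,**c)
E
```

```text
TCP [22.5  2. ] h 86.6
A_in [64.1  1.9] h 92.5
B_in [-19.1   2.1] h 80.8
tilt 0.1397 yaw err -0.0027 W 84.0 F [ 0.  -0.5  0.5] tx z -0.001 t 7.85
[-0.2   0.47  1.67  0.13  1.08  0.91]
```

View pics/w5.png

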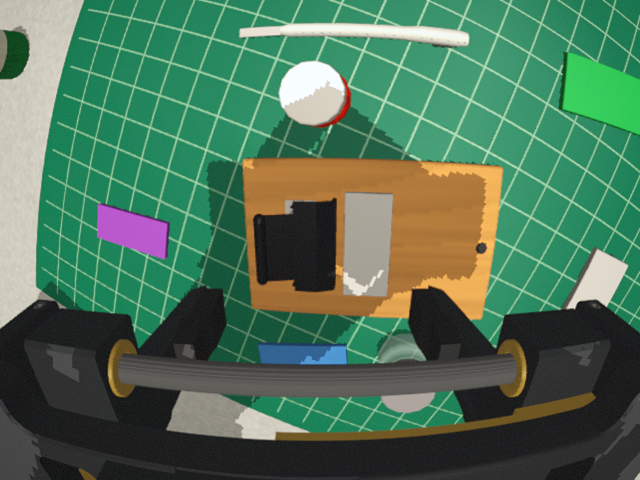

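arm_command(steps=[{"delta_pos":[0.0011,0.0014,-0.03],"twist":[0,0,0]},{"delta_pos":[0,0,-0.022],"twist":[0,0,0]},{"delta_pos":[0,0,-0.01],"twist":[0,0,0]},{"delta_pos":[0,0,0],"twist":[0,0,0]}])

```text
time: 8.4
eef_pos: [0.5123, 0.0443, 0.0352]
orientation: [-0.068, 0.978, 0.194, -0.014]
ft_force: [0.5, 0.8, 0.5]
width: 0.95
```

```bash
python3 - <<'E'
from h import *
from plant import r
s=r.read_state();tips(s)
c=r.calibration("wrist");im,d=r.capture("wrist");np.savez("pics/w6.npz",im=im,d=d,**c)
cv2.imwrite("pics/w6c.png",cv2.resize(im[140:390,160:480],None,fx=2.4,fy=2.4,interpolation=cv2.INTER_CUBIC))
im,d=r.capture("scene");cv2.imwrite("pics/s6.png",cv2.resize(im[150:270,270:430],None,fx=5,fy=5,interpolation=cv2.INTER_CUBIC))
E
```

```text
TCP [24.8  0.3] h 25.2
A_in [66.2  0.3] h 31.0
B_in [-16.6   0.3] h 19.4
tilt 0.1395 yaw err -0.0001 W 83.7 F [0.5 0.8 0.5] tx z -0.001 t 8.4
```

View pics/w6c.png

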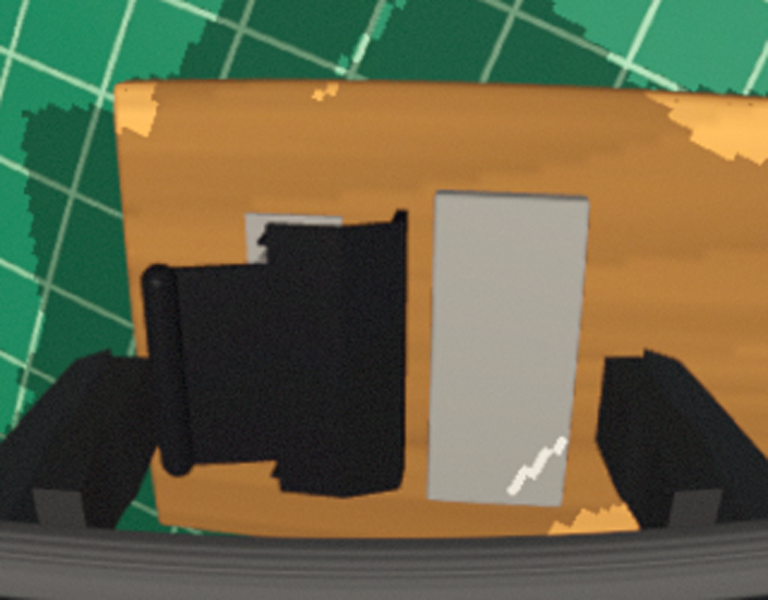

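View pics/s6.png

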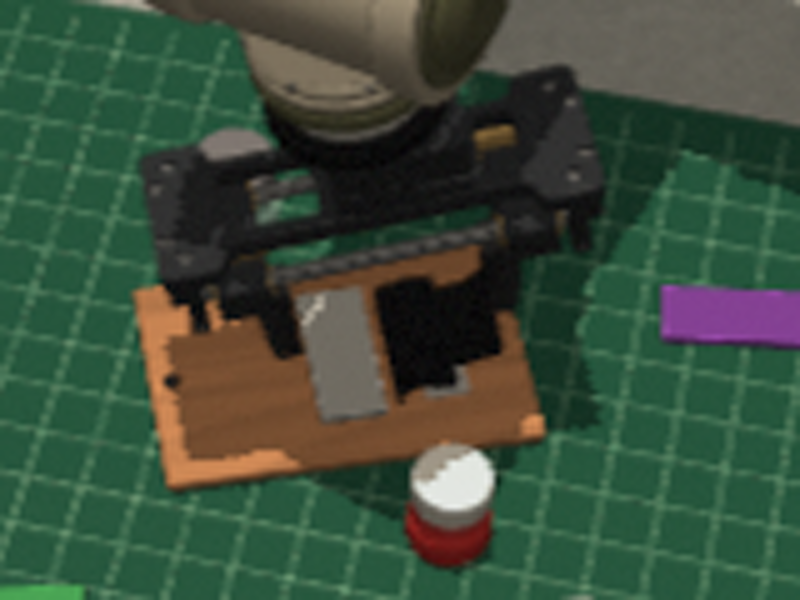

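```bash
python3 - <<'E'
from h import *
im,d,K,R,t=load("w6")
f=lambda c,z: tob(wray(K,R,t,np.array(c)/2.4+[160,140],z)).round(1).tolist()
print("A tip far corner",f([(147,352)],.041),"B tip far corner",f([(605,357)],.0294))
print("roll L,R edges",f([(143,275),(177,270),(190,460),(162,465)],.031),"roll ends",f([(160,266),(178,474)],.032))
p=np.array(f([(437,192),(588,199),(563,505),(428,498)],.015));print("plate",p.tolist(),p.mean(0))
print("jaw",f([(406,225),(404,480)],.012))
E
```

```text
A tip far corner [[67.6, -8.9]] B tip far corner [[-16.4, -7.9]]
roll L,R edges [[71.3, -20.2], [64.2, -21.6], [65.3, 20.6], [71.8, 22.7]] roll ends [[67.2, -22.6], [68.0, 23.8]]
plate [[16.6, -34.3], [-12.4, -34.1], [-13.2, 35.7], [16.8, 35.7]] [1.95 0.75]
jaw [[22.9, -26.5], [22.6, 33.3]]
```

arm_command(steps=[{"delta_pos":[0.0005,-0.0011,-0.006],"twist":[0,0,0]},{"delta_pos":[0,0,-0.002],"twist":[0,0,0]},{"delta_pos":[-0.0004,0.0009,-0.003],"twist":[0,0,0]},{"delta_pos":[0,0,0],"twist":[0,0,0]}])

```text
time: 9.0
eef_pos: [0.5127, 0.0443, 0.0247]
orientation: [-0.069, 0.979, 0.194, -0.014]
ft_force: [-1.4, 3.9, 6.0]
width: 0.954
```

```bash
python3 - <<'E'
from h import *
from plant import r
s=r.read_state();tips(s)
E
```

```text
TCP [24.6 -0.1] h 14.7
A_in [66.2 -0.1] h 20.6
B_in [-17.  -0.] h 8.8
tilt 0.1408 yaw err -0.0008 W 84.0 F [-1.4  3.9  6. ] tx z 0.0 t 9.0
```

arm_command(steps=[{"delta_pos":[-0.0004,0.0009,-0.0025],"twist":[0,0,0]},{"delta_pos":[-0.0004,0.0009,-0.0025],"twist":[0,0,0]},{"delta_pos":[0,0,-0.0015],"twist":[0,0,0]},{"delta_pos":[0,0,0],"twist":[0,0,0]}])

```text
time: 9.5
eef_pos: [0.5119, 0.0461, 0.0184]
orientation: [-0.069, 0.979, 0.194, -0.013]
ft_force: [0.1, 3.4, 7.2]
width: 0.952
```

```bash
python3 - <<'E'
from h import *
from plant import r
s=r.read_state();tips(s)
c=r.calibration("wrist");im,d=r.capture("wrist");np.savez("pics/w7.npz",im=im,d=d,**c)
cv2.imwrite("pics/w7c.png",cv2.resize(im[140:390,160:480],None,fx=2.4,fy=2.4,interpolation=cv2.INTER_CUBIC))
E
```

```text
TCP [26.6 -0.1] h 8.4
A_in [68.1 -0.1] h 14.3
B_in [-14.9  -0.1] h 2.5
tilt 0.1409 yaw err -0.0008 W 83.8 F [0.1 3.4 7.2] tx z 0.0 t 9.5
```

View pics/w7c.png

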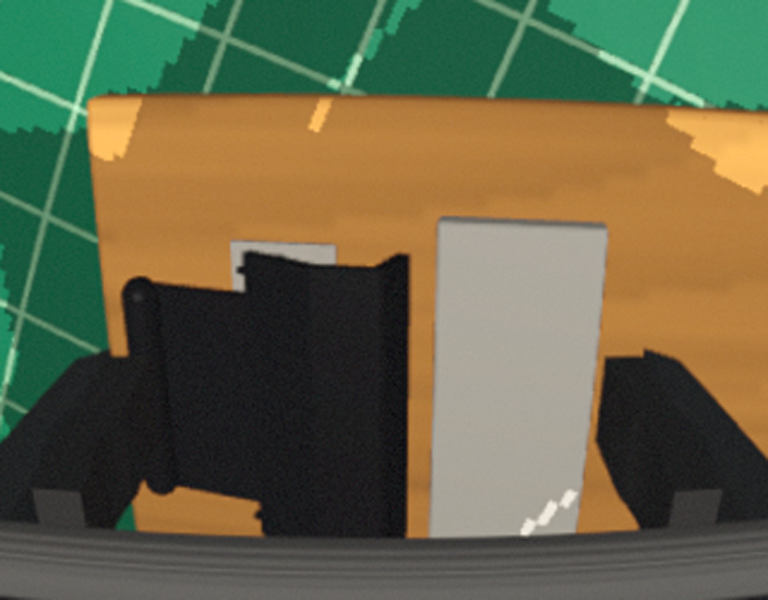

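arm_command(steps=[{"delta_pos":[-0.0008,0.0018,-0.0003],"twist":[0,0,0]},{"delta_pos":[0,0,0],"twist":[0,0,0]}], gripper=0.08)

```text
time: 9.8
eef_pos: [0.5114, 0.0475, 0.0182]
orientation: [-0.069, 0.979, 0.194, -0.013]
ft_force: [-0.1, 0.6, 6.4]
width: 0.903
```

```bash
python3 - <<'E'
from h import *
from plant import r
s=r.read_state();tips(s)
E
```

```text
TCP [28.1 -0.1] h 8.2
A_in [67.5 -0.2] h 13.8
B_in [-11.3  -0.1] h 2.7
tilt 0.1398 yaw err -0.0005 W 79.6 F [-0.1  0.6  6.4] tx z 0.001 t 9.8
```

arm_command(steps=[{"delta_pos":[-0.0009,0.0021,-0.0004],"twist":[0,0,0]},{"delta_pos":[0,0,0],"twist":[0,0,0]}], gripper=0.076)

```text
time: 10.05
eef_pos: [0.5107, 0.0493, 0.0179]
orientation: [-0.068, 0.979, 0.194, -0.013]
ft_force: [0.5, 0.1, 5.7]
width: 0.866
```

arm_command(steps=[{"delta_pos":[-0.0008,0.0019,-0.0004],"twist":[0,0,0]},{"delta_pos":[0,0,0],"twist":[0,0,0]}], gripper=0.072)

```text
time: 10.3
eef_pos: [0.51, 0.0511, 0.0175]
orientation: [-0.068, 0.979, 0.194, -0.013]
ft_force: [1.1, -0.6, 5.2]
width: 0.818
```

```bash
python3 - <<'E'
from h import *
from plant import r
s=r.read_state();tips(s)
c=r.calibration("wrist");im,d=r.capture("wrist");np.savez("pics/w8.npz",im=im,d=d,**c)
cv2.imwrite("pics/w8c.png",cv2.resize(im[140:390,160:480],None,fx=2.4,fy=2.4,interpolation=cv2.INTER_CUBIC))
E
```

```text
TCP [32.  -0.2] h 7.5
A_in [67.7 -0.2] h 12.5
B_in [-3.7 -0.2] h 2.5
tilt 0.1389 yaw err -0.0004 W 72.1 F [ 1.1 -0.6  5.2] tx z 0.001 t 10.3
```

View pics/w8c.png

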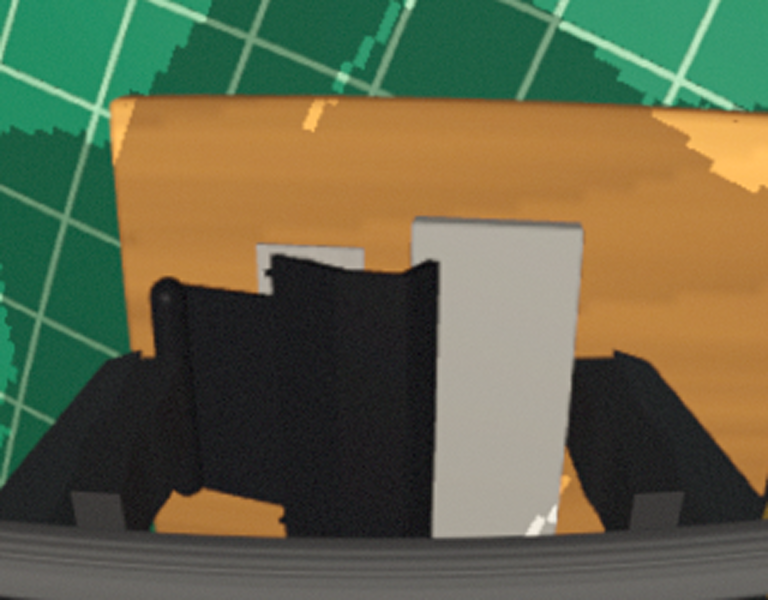

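arm_command(steps=[{"delta_pos":[-0.0008,0.0019,-0.0004],"twist":[0,0,0]},{"delta_pos":[0,0,0],"twist":[0,0,0]}], gripper=0.068)

```text
time: 10.6
eef_pos: [0.5092, 0.053, 0.0171]
orientation: [-0.068, 0.979, 0.194, -0.013]
ft_force: [0.0, -0.5, 6.3]
width: 0.769
```

arm_command(steps=[{"delta_pos":[-0.0006,0.0015,-0.0003],"twist":[0,0,0]},{"delta_pos":[0,0,0],"twist":[0,0,0]}], gripper=0.065)

```text
time: 10.85
eef_pos: [0.5087, 0.0544, 0.0168]
orientation: [-0.068, 0.979, 0.194, -0.013]
ft_force: [-0.3, -2.1, 6.1]
width: 0.733
```

```bash
python3 - <<'E'
from h import *
from plant import r
s=r.read_state();tips(s)
c=r.calibration("wrist");im,d=r.capture("wrist");np.savez("pics/w9.npz",im=im,d=d,**c)
cv2.imwrite("pics/w9c.png",cv2.resize(im[140:390,160:480],None,fx=2.4,fy=2.4,interpolation=cv2.INTER_CUBIC))
E
```

```text
TCP [35.5 -0.3] h 6.8
A_in [67.5 -0.3] h 11.3
B_in [ 3.5 -0.2] h 2.4
tilt 0.1386 yaw err -0.0003 W 64.6 F [-0.3 -2.1  6.1] tx z 0.001 t 10.85
```

View pics/w9c.png

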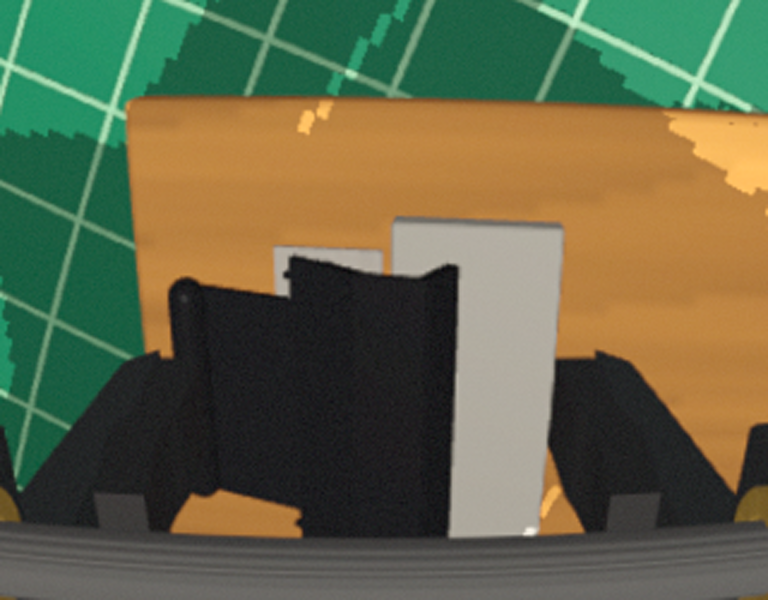

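arm_command(steps=[{"delta_pos":[-0.0003,0.0008,-0.0002],"twist":[0,0,0]},{"delta_pos":[0,0,0],"twist":[0,0,0]},{"delta_pos":[0,0,0],"twist":[0,0,0]}], gripper=0.063)

```text
time: 11.28
eef_pos: [0.509, 0.0542, 0.0169]
orientation: [-0.067, 0.979, 0.194, -0.012]
ft_force: [-0.1, -8.1, 7.7]
width: 0.718
```

arm_command(steps=[{"delta_pos":[-0.0004,0.0009,0],"twist":[0,0,0]},{"delta_pos":[0,0,0],"twist":[0,0,0]},{"delta_pos":[0,0,0],"twist":[0,0,0]}], gripper=0.061)

```text
time: 11.65
eef_pos: [0.509, 0.0542, 0.017]
orientation: [-0.066, 0.979, 0.194, -0.012]
ft_force: [1.1, -13.4, 6.5]
width: 0.713
```

```bash
python3 - <<'E'
from h import *
from plant import r
s=r.read_state();tips(s)
c=r.calibration("wrist");im,d=r.capture("wrist");np.savez("pics/w10.npz",im=im,d=d,**c)
cv2.imwrite("pics/w10c.png",cv2.resize(im[140:390,160:480],None,fx=2.4,fy=2.4,interpolation=cv2.INTER_CUBIC))
E
```

```text
TCP [35.2 -0.5] h 7.0
A_in [66.3 -0.5] h 11.2
B_in [ 4.1 -0.5] h 2.8
tilt 0.1348 yaw err -0.0003 W 62.8 F [  1.1 -13.4   6.5] tx z 0.003 t 11.65
```

View pics/w10c.png

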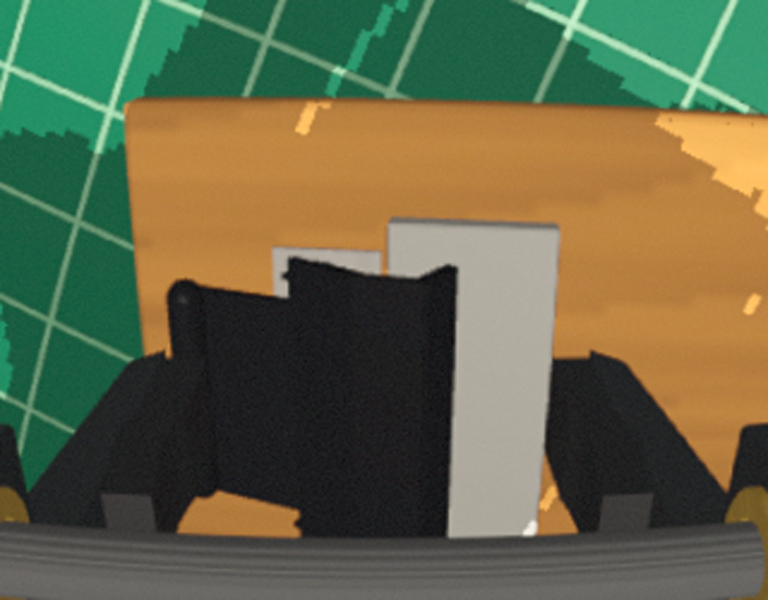

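arm_command(steps=[{"delta_pos":[0.0008,-0.0018,0],"twist":[0,0,0]},{"delta_pos":[0,0,0],"twist":[0,0,0]},{"delta_pos":[0,0,0],"twist":[0,0,0]}], gripper=0.065)

```text
time: 12.08
eef_pos: [0.5092, 0.0537, 0.0168]
orientation: [-0.068, 0.979, 0.194, -0.012]
ft_force: [1.8, -5.5, 6.1]
width: 0.74
```

```bash
python3 - <<'E'
from h import *
from plant import r
s=r.read_state();tips(s)
c=r.calibration("wrist");im,d=r.capture("wrist");np.savez("pics/w11.npz",im=im,d=d,**c)
cv2.imwrite("pics/w11c.png",cv2.resize(im[140:390,160:480],None,fx=2.4,fy=2.4,interpolation=cv2.INTER_CUBIC))
E
```

```text
TCP [34.7 -0.5] h 6.8
A_in [66.9 -0.5] h 11.2
B_in [ 2.4 -0.5] h 2.3
tilt 0.1374 yaw err -0.0004 W 65.2 F [ 1.8 -5.5  6.1] tx z 0.002 t 12.075
```

View pics/w11c.png

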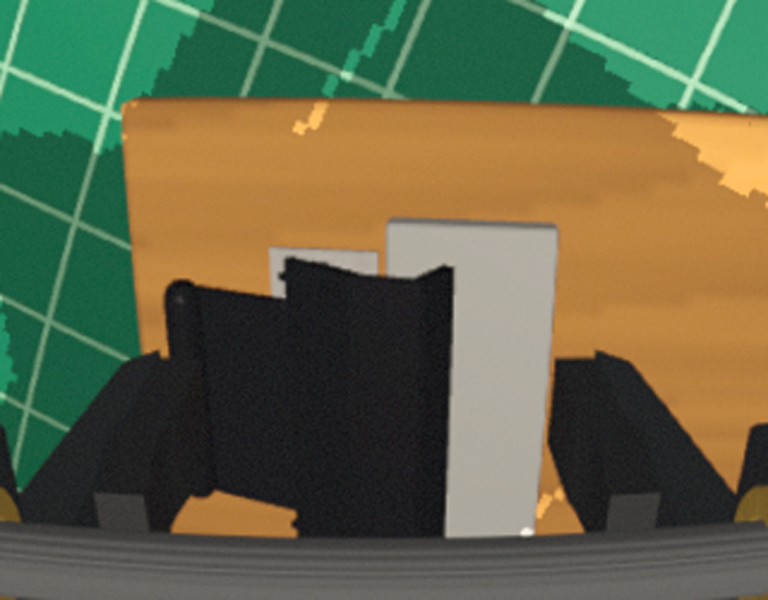

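arm_command(steps=[{"delta_pos":[0,0,0.002],"twist":[0,0,0]},{"delta_pos":[0,0,0.002],"twist":[0,0,0]},{"delta_pos":[0,0,0.002],"twist":[0,0,0]},{"delta_pos":[0,0,0.002],"twist":[0,0,0]},{"delta_pos":[0,0,0.002],"twist":[0,0,0]},{"delta_pos":[0,0,0.003],"twist":[0,0,0]},{"delta_pos":[0,0,0.01],"twist":[0,0,0]},{"delta_pos":[0,0,0.02],"twist":[0,0,0]},{"delta_pos":[0,0,0.03],"twist":[0,0,0]},{"delta_pos":[0,0,0.03],"twist":[0,0,0]},{"delta_pos":[0,0,0],"twist":[0,0,0]}])

```text
time: 13.5
eef_pos: [0.5089, 0.0547, 0.121]
orientation: [-0.068, 0.979, 0.194, -0.012]
ft_force: [0.7, -0.5, -0.6]
width: 0.739
```

```bash
python3 - <<'E'
from h import *
from plant import r
s=r.read_state();tips(s)
c=r.calibration("wrist");im,d=r.capture("wrist");np.savez("pics/w12.npz",im=im,d=d,**c)
cv2.imwrite("pics/w12c.png",cv2.resize(im[120:320,200:520],None,fx=2.5,fy=2.5,interpolation=cv2.INTER_CUBIC))
E
```

```text
TCP [35.7 -0.5] h 111.0
A_in [68.  -0.5] h 115.4
B_in [ 3.5 -0.6] h 106.5
tilt 0.138 yaw err 0.0001 W 65.1 F [ 0.7 -0.5 -0.6] tx z 0.003 t 13.5
```

View pics/w12c.png

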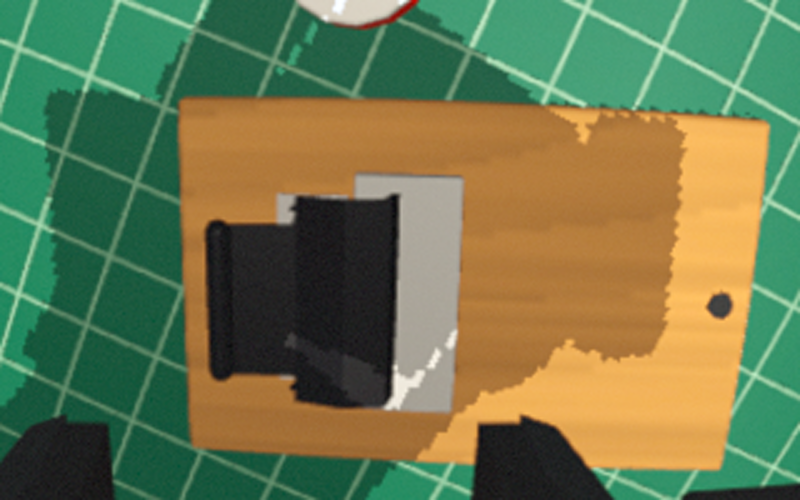

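```bash
python3 - <<'E'
from h import *
im,d,K,R,t=load("w12")
f=lambda c,z: np.array(tob(wray(K,R,t,np.array(c)/2.5+[200,120],z)).round(1))
print("board",f([(180,98),(769,122),(721,470),(191,446)],.01).tolist())
p=f([(463,177),(452,412)],.015);print("trail",p.tolist(),p.mean(0),"skew",(p[1]-p[0])[0]/(p[1]-p[0])[1])
print("lead corner",f([(355,174)],.015))
print("roll",f([(219,222),(222,380)],.028).tolist())
E
```

```text
board [[84.0, -54.1], [-84.2, -54.1], [-85.0, 55.1], [84.3, 54.7]]
trail [[4.2, -34.3], [3.6, 35.6]] [3.9  0.65] skew -0.008583690987124463
lead corner [[ 33.8 -34.1]]
roll [[69.2, -22.4], [69.5, 23.5]]
```

```bash
python3 - <<'E'
from h import *
from plant import r
im,d=r.capture("scene");np.savez("pics/s13.npz",im=im,d=d,**r.calibration("scene"))
cv2.imwrite("pics/s13.png",cv2.resize(im[130:310,220:460],None,fx=3.3,fy=3.3,interpolation=cv2.INTER_CUBIC))
i,d1,K,R,t=load("w12");print("roll depth-height etc skipped");print(r.read_state()["ft_force"],r.read_state()["qd"].round(3))
E
```

```text
roll depth-height etc skipped
[ 0.10136165  0.22002963 -0.06025928] [-0.002  0.02   0.01   0.001 -0.003  0.   ]
```

View pics/s13.png

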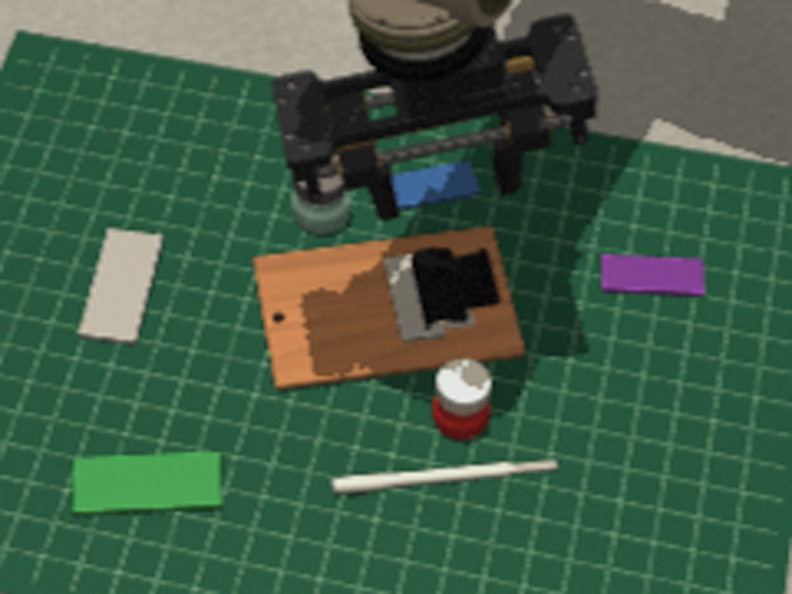

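The plate sits under the shut jaw. The jars, knife and blue plate stand where they were, and the hand is clear.

```bash
python3 -c "
from plant import r
print(r.finish_job())"
```

```text
the job is handed in; nothing more can be done
None
```

The plate is loaded in the clip and the job is handed in at about 14 s; no verdict was given.

**What I did:**
- I squared the plate on the open board by pushing its rear edge with both fingertips, then nudged its end sideways to centre it.
- I tilted the gripper 0.14 rad and pressed the clip's roll with one fingertip to an estimated 0.4–0.5 rad. The wrist force was about 6–7 N.
- With the roll held down, I closed the other fingertip on the plate until it stopped against the stops.
- I backed that fingertip off about 1.7 mm, let the clip close gently, and lifted the hand about 100 mm clear.

**Last checks from the wrist camera:**

| Check | Measured | Limit |
|---|---|---|
| Plate x | +18.9 mm | 16.5 to 21.5 mm |
| Plate y | +0.65 mm | ±12 mm |
| Skew | about 0.009 rad | 0.06 rad |

- The wrist force was about zero, so the hand is touching nothing.
- In the scene picture, the jars, knife and blue plate look unmoved. The dish, cement bottle and cup were outside that final picture, but the arm never worked near them.

**Not measured or in disagreement:**
- I judged the clip's closed angle and the jaw force on the plate only by eye: the lip lies on the plate and the roll is back up.
- Early wrist measurements of the jaw lip read about 2 mm short of its given 23 mm (20.6 and 21.2 mm). A later view gave 22.8 mm, and I relied on the stops rather than on that figure.

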